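# Fish a ceramic coaster out from under the toaster

## Robot

A 6-joint arm with a two-finger parallel gripper is mounted at the origin on a cart in front of the work surface, level with it; the furniture and walls round the work are solid. World frame = base frame: x ahead of the robot, y to its left, z up, the work surface at z = 0. Lengths are in mm, angles in rad, forces in N, time in s.
With the tool pointing down it reaches from about 325 to 875 mm from the base axis. Payload 4.4 kg.
Tool frame: the origin (TCP) lies at the very end of the fingers, on their centre line; the grasp point (between the pads) lies 19 mm behind it; z points along the fingers, y is the line along which they close (so a half turn about z gives the same grasp; the last joint's range is limited). The gripper opens to 85 mm and grips with 20 to 120 N. Pads are 22 mm wide; open, the fingers measure 114 mm over their backs; the gripper's body (76 mm by 85 mm) begins 54 mm behind the grasp point. The pads swing forward as they close: fully open they stand 13 mm farther back than shut.
Start: joints at [-1.345, 0.207, 1.542, -0, 1.393, -0.15], TCP at [211.557, -534.669, 231.282] pointing down, gripper open.
Joint ranges: [-2.73, 2.73], [-0.86, 2.22], [0.23, 2.46], [-1.11, 4.25], [0.08, 2.63], [-2.82, 2.82]. Speed limits (rad/s): [2.79, 2.79, 3.14, 3.14, 3.14, 3.14].

## Interface

Orientations are given as a unit quaternion [w, x, y, z].
In Python, from cell import ctrl gives the robot as it stands.
- The arm moves only by the tool apply_moves, never from a script. Its argument "steps" is a list of rows, each a list of 3 entries, a list of its own where there are three numbers: the shift along the tool's x, y, z in cm, then the turn, a rotation vector about the tool's x, y, z in rad, then the gripper's target within -1 to 1 (shut at 1, half-way at 0, fully open at -1). A call has 1 to 20 rows; each row is the pose to reach, as a shift and turn from the pose commanded when the call began, along the tool's axes at that moment; what a row does not reach only later rows make up. A row lasts 1/10 s, in which the tool goes at most 50 mm and 8.59 degrees, less where a joint would pass 70% of its speed; a pose out of reach is approached as far as the arm can. A call with a gripper value outside its range is refused whole. The fingers move at their own pace and stop on an object; the grip force is fixed at half the most. Time passes only in rows, so rows that repeat a pose let the fingers close. It gives the time, the measured TCP pose, the force and the opening at its end, in the units of the state.
- ctrl.get_state(): the state, without advancing time (a new reading comes with each control period).
- ctrl.get_image(name): name is "scene" or "side" or "wrist"; returns (picture, depth): 420x560x3 uint8, red, green, blue; 420x560 float32, mm along the optical axis (not along the pixel's ray), 0 where there is no reading.
- ctrl.camera_info(name): a dict with "vfov" (degrees; the focal length in pixels is half the picture's height over the tangent of half this angle, whatever the lens; pixels are square), "cx", "cy" (the principal point, pixels), "T" (4x4, takes a point from camera to world coordinates). Camera axes: x right, y up, looking along -z (the intrinsics and any distortion apply to the point x, -y, -z); pixel columns grow to the right and rows downward; lengths in mm; the calibration is good to about 2 mm. A picture is of the moment at which its call begins: read the wrist's pose just before it. camera_info takes no time and is no camera call; for the wrist camera it gives the pose at the moment of the call.
- ctrl.close_job(): hands the job in, once; it reports no verdict.
The state is a dict: "t": time; "joint_pos": joint angles; "joint_velocities": joint speeds; "joint_efforts": joint torques, N m; "position": TCP position; "eef_rot": TCP orientation; "ft_force": force on the tool from outside, world axes, zero at the start; "moment": the same for the moment, N m; "finger_gap": finger opening in mm.
Only numpy, scipy, OpenCV 4.12 (cv2) and the standard library are available. Lean on these libraries where they do the work, as an engineer would, in place of code of your own. Each camera call takes 0.05 s, during which the arm holds its last target. There are 200 camera calls.

## Task

A ceramic coaster has slipped to the back of the gap under the toaster. Take the bent rod from its stand, reach its rubber foot into the gap, set it gently down in the coaster's dished top and draw the coaster out by its rim until the whole of it lies flat on the open counter, a good finger's width or more clear of the toaster's front. Then stand the rod upright on the counter or in its stand, off the coaster; do not press hard on the ceramic, bump the toaster, touch the coaster with the hand or disturb the other things.

Things in the scene. Friction and masses are not known exactly. Their poses are not given: they have to be found in the camera images.
- toaster: White long-slot toaster, fixed, 140 deep (x) x 250 wide (y) x 130 mm high. Origin on the counter under its centre; its front faces its own -x, front face at x = -70 mm. The gap under it is 50 mm high, open at the front only, 196 mm wide (y -98 to +98 mm) between black runners, closed behind by a panel at x = +57 mm. More than 15 N on it is a bump
- coaster: Blue ceramic coaster, a loose flat disc 76 mm across, about 200 g. Its top is a dish 68 mm across whose floor is 8 mm above the counter, ringed by a rim 3 mm higher (top at 11 mm). Origin at the centre of its underside, z up. It starts too near the gap's back panel to be hooked from behind. Bearing on it with over 15 N would chip it; a few N suffice to keep the foot in the dish
- stand: Dark wooden stand, fixed, 74 x 94 x 17 mm, with a loose pocket 9 mm deep in its top in which the rod's heel stands (2 to 3 mm play each side). Origin under its centre, on the counter; axes as the rod's at the start. The pocket's floor is 8 mm above the counter
- rod: Bent steel rod, loose, about 320 g. Origin at the centre of the underside of its dark heel (36 x 56 x 20 mm). From the heel it rises along z to an orange handle, 24 mm (x) x 16 mm (y), z = 105 to 180 mm; at the heel it also bends forward into a 7 mm thick shank along +x at z = 18 mm (top 21.5 mm), which carries the foot. Set on the counter it stands by itself
- rod_foot (a point): Nominal centre of the underside of the rod's black rubber foot (16 x 16 mm), at x = 110 mm, z = 0 in the rod's frame, level with the heel's underside. The foot's stem is adjustable: the real underside sits anywhere up to 5 mm above or below this point, differently every time and not measured; it does not shift in use. Its height must be found by feel
- rod_grip (a point): Middle of the orange handle, 150 mm above the rod's origin, where to pinch it across its 16 mm (along the rod's y) from above, with a firm grip (40 N or more), since pressing with the foot tends to turn it in the fingers
- salt: Salt shaker, 44 mm across, 90 mm high, loose bystander; origin under its centre
- tin: Food tin, 75 mm across, 110 mm high, loose bystander; origin under its centre

How it is judged:
By the outcome, as a careful person would: the job done as asked, in the order asked, and still so for the second after the job is handed in, with the robot touching nothing.
It also fails if it takes over 64 s, if anything falls off the work surface, if the arm or the gripper's body presses on something with over 40 N, if the wrist force passes 120 N, or if a joint passes its speed limit or range.

## Working session

There is one attempt and no reset: what is moved stays moved. The work goes in short steps, Python scripts to look and compute and a tool call to move; the robot and the scene stay as the last step left them, time stands still between calls to the robot, and variables do not carry over. Pictures are saved under pics/ and viewed, on a budget of 10 in all, crops included, one or two more only if the job needs it, and the job is handed in when it is done.

Besides the shell and the picture viewer there is one more tool, called after ">>>" as name(argument=value, ...) on one line, values as JSON. apply_moves: Moves the arm, as the interface text tells. Its arguments: {"type":"object","properties":{"steps":{"type":"array"}},"required":["steps"]}

```bash
ls; mkdir -p pics
cat > h.py <<'E'
import numpy as np, cv2
from cell import ctrl
def grab(n):
    ci=ctrl.camera_info(n); im,d=ctrl.get_image(n); return im,d,ci
def pts(d,ci):
    h,w=d.shape; f=h/2/np.tan(np.radians(ci['vfov'])/2)
    u,v=np.meshgrid(np.arange(w),np.arange(h))
    P=np.stack([(u-ci['cx'])/f*d,-(v-ci['cy'])/f*d,-d],-1)
    T=np.array(ci['T']); return P@T[:3,:3].T+T[:3,3]
E
python3 - <<'E'
from h import *
print({k:v for k,v in ctrl.get_state().items()})
for n in ['scene','side']:
    im,d,ci=grab(n); print(n,ci)
    cv2.imwrite(f'pics/{n}0.png',im[:,:,::-1]); np.savez(f'{n}0.npz',im=im,d=d,T=ci['T'])
E
```

```text
pics
{'t': 0.0, 'joint_pos': array([-1.34450501e+00,  2.07415111e-01,  1.54297333e+00, -2.19974149e-06,
        1.39353181e+00, -1.50538515e-01]), 'joint_velocities': array([ 0.00012423,  0.00049447, -0.00063356,  0.00044442,  0.0021702 ,
        0.00078752]), 'joint_efforts': array([ 1.60988289e-03, -3.83027959e+01, -2.91597462e+01, -4.07531468e-05,
        1.03565512e-02,  4.20122689e-06]), 'position': array([ 211.37791659, -533.90497413,  230.1193758 ]), 'eef_rot': array([-1.16292183e-03,  9.82301656e-01,  1.87302166e-01, -4.51515575e-05]), 'ft_force': array([ 0.3169039 ,  0.14317346, -0.47688564]), 'moment': array([-0.0289405 , -0.04133972,  0.01697253]), 'finger_gap': 85.14009239461598}
scene {'vfov': 51.7725961913767, 'cx': 281.28295511343265, 'cy': 211.94155796972603, 'T': array([[-9.86808629e-01, -1.46134502e-01,  6.96666193e-02,
         6.40630950e+02],
       [ 1.61114562e-01, -8.44392819e-01,  5.10923542e-01,
         5.16171993e+02],
       [-1.58375643e-02,  5.15408067e-01,  8.56798516e-01,
         1.03867769e+03],
       [ 0.00000000e+00,  0.00000000e+00,  0.00000000e+00,
         1.00000000e+00]])}
side {'vfov': 44.842483987979925, 'cx': 277.77151889905923, 'cy': 210.05317935985258, 'T': array([[-1.76257996e-01,  4.85567098e-01, -8.56246292e-01,
        -5.85836059e+02],
       [-9.84318267e-01, -8.06537600e-02,  1.56883777e-01,
         1.85617279e+02],
       [ 7.11811746e-03,  8.70470887e-01,  4.92168434e-01,
         7.64158568e+02],
       [ 0.00000000e+00,  0.00000000e+00,  0.00000000e+00,
         1.00000000e+00]])}
```

View pics/scene0.png

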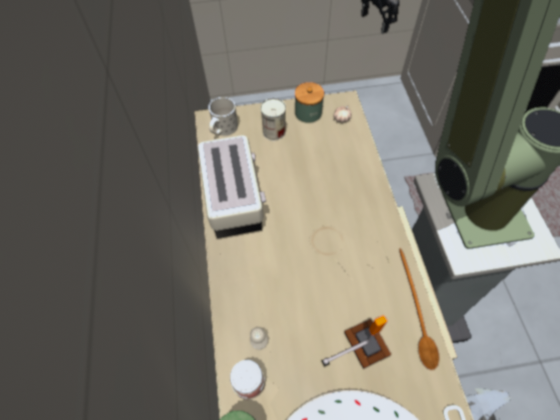

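View pics/side0.png

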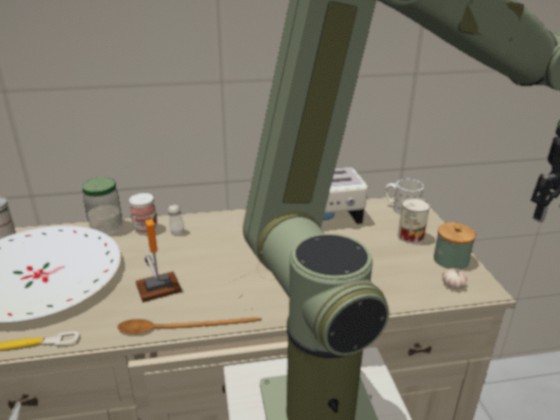

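Scene: toaster at (230,185), stand with rod at (368,343) whose foot points to (325,362), salt (258,337), jar/tin (247,378), and a plate near the stand. Side: a bit of the blue coaster shows at (327,212); the rod is at (152,250).

Run:
```python
from h import *
P={};I={}
for n in ['scene','side']:
    z=np.load(n+'0.npz'); P[n]=pts(z['d'],ctrl.camera_info(n)); I[n]=z['im'].astype(int); P[n][z['d']==0]=np.nan
s=P['scene']
print('table z',[s[v,u].round(1).tolist() for u,v in[(300,180),(300,290),(290,350)]])
for u,v in [(325,362),(345,353),(361,345),(380,323),(258,332),(247,372),(273,108),(230,150),(235,215),(215,200)]: print(u,v,s[v,u].round(1))
for u,v in [(327,212),(330,190),(152,228),(143,205),(176,212)]: print('side',u,v,P['side'][v,u].round(1))
for n in P:
    X=P[n];im=I[n];r,g,b=im[...,0],im[...,1],im[...,2]
    box=(X[...,2]>100)&(X[...,2]<200)&(r>190)&(g<150)&(b<80)&(X[...,1]<250)
    q=X[box]; print(n,'orange',len(q),q.mean(0).round(1) if len(q) else'', np.percentile(q,[2,98],axis=0).round(1) if len(q) else '')
    # toaster top
    m=(X[...,2]>115)&(X[...,2]<140)&(X[...,0]>450)
    nl,L,st,_=cv2.connectedComponentsWithStats(m.astype(np.uint8))
    for i in range(1,nl):
        if st[i,4]>60:
            q=X[L==i]; rc=cv2.minAreaRect(q[:,:2].astype(np.float32)); print(n,'top',st[i],q.mean(0).round(1),np.round(rc[0],1),np.round(rc[1],1),round(rc[2],1),np.percentile(q[:,2],[5,50,95]).round(1))
    # blue
    m=(b>r+40)&(b>g+15); 
    nl,L,st,_=cv2.connectedComponentsWithStats(m.astype(np.uint8))
    for i in range(1,nl):
        if st[i,4]>15: q=X[L==i]; print(n,'blue',st[i],np.nanmin(q,0).round(1),np.nanmax(q,0).round(1))
    # stand
    m=(X[...,2]>12)&(X[...,2]<22)&(r-b>20)&(r<140)&(X[...,1]<250)&(X[...,0]>250)
    nl,L,st,_=cv2.connectedComponentsWithStats(m.astype(np.uint8))
    for i in range(1,nl):
        if st[i,4]>100:
            q=X[L==i]; rc=cv2.minAreaRect(q[:,:2].astype(np.float32)); print(n,'stand',st[i],np.round(rc[0],1),np.round(rc[1],1),round(rc[2],1))
```

```text
table z [[485.2, -198.7, 4.2], [546.8, 132.6, 1.9], [597.2, 274.9, 4.4]]
325 362 [525.8 320.8  34.9]
345 353 [475.8 307.4  26.9]
361 345 [436.3 296.9  31.2]
380 323 [420.  295.4 187.3]
258 332 [663.4 245.1  89.7]
247 372 [696.6 327.  102.4]
273 108 [ 531.8 -392.5  109.9]
230 150 [ 671.2 -237.8  133.8]
235 215 [680.2 -43.  119.1]
215 200 [724.  -85.6 134.1]
side 327 212 [ 616.  -175.8   54. ]
side 330 190 [ 619.9 -181.6  121.2]
side 152 228 [402.5 285.5 176.8]
side 143 205 [667.2 327.7  94.1]
side 176 212 [649.  241.5  74.4]
scene orange 23 [ 411.2 -457.5  108.6] [[ 402.1 -468.9  101.9]
 [ 426.9 -448.9  112.4]]
scene top [179   0  11 151 190] [ 780.2 -565.1  127.9] [ 780.2 -602. ] [  1.8 682.5] 0.0 [117.4 128.2 138.8]
scene top [ 198  135   68   86 4230] [ 682.8 -152.1  132.4] [ 678.4 -166.8] [150.5 249.7] 2.3 [122.2 133.7 137.2]
scene top [189 152   4  40  62] [ 780.2 -190.1  128.1] [ 780.2 -195. ] [  1.3 138.4] 0.1 [116.6 128.5 137.8]
scene top [192 193  17 227 409] [780.  177.1 127.6] [780.  141.7] [528.3   1.3] 90.0 [116.2 127.6 139.2]
side orange 1 [ 402.1 -452.5  108.3] [[ 402.1 -452.5  108.3]
 [ 402.1 -452.5  108.3]]
side top [ 329  145  221   49 2225] [ 740.6 -483.2  127.5] [ 764.9 -553.6] [171.6 800.2] 12.8 [116.6 128.2 138.1]
side top [   0  165  255   35 2414] [763.1 384.7 129.1] [733.4 362.1] [707.7 110.6] 89.8 [116.5 129.9 139.2]
```

```bash
cat >> h.py <<'E'
from scipy.spatial.transform import Rotation as R
def tool():
    s=ctrl.get_state(); q=s['eef_rot']; return s, np.array(s['position']), R.from_quat([q[1],q[2],q[3],q[0]])
def row(target,Rt=None):
    s,p,r=tool(); print('shift cm',(r.inv().apply(np.array(target)-p)/10).round(2), 'turn',((r.inv()*Rt).as_rotvec().round(3) if Rt is not None else ''))
def down(yaw,tilt=0):  # tool x at yaw, pointing down; tilt>0 leans z toward tool x dir
    return R.from_euler('z',yaw)*R.from_euler('y',-tilt)*R.from_euler('x',np.pi)
E
python3 - <<'E'
from h import *
s,p,r=tool(); T=np.array(ctrl.camera_info('wrist')['T']); ci=ctrl.camera_info('wrist'); print(ci['vfov'],ci['cx'],ci['cy'])
print('cam in tool',r.inv().apply(T[:3,3]-p), '\n look dir in tool',r.inv().apply(-T[:3,2]),'up',r.inv().apply(T[:3,1]))
row([430,-150,330],down(0)); row([380,-150,250],down(0,0.9)); print(down(0,.9).apply([0,0,1]))
E
```

```text
64.517276125258 278.2486756551957 209.08183207605913
cam in tool [  72.22305658    0.39809479 -143.55674789] 
 look dir in tool [-2.87583003e-01 -5.53106174e-04  9.57755559e-01] up [ 9.57755715e-01 -7.62978408e-05  2.87583006e-01]
shift cm [ 34.46 -27.68  -9.91] turn [-0.002  0.     0.377]
shift cm [ 29.81 -29.51  -1.91] turn [-0.171  0.889  0.35 ]
[ 7.83326910e-01 -1.22464680e-16 -6.21609968e-01]
```

Run:
```python
from h import *
row([415,293,330],down(.26))
```

```text
shift cm [ 49.36 -69.43  -9.82] turn [-0.002 -0.     0.117]
```

>>> apply_moves(steps=[[[34.5,-27.7,-9.9],[0,0,0.38],-1],[[34.5,-27.7,-9.9],[0,0,0.38],-1],[[34.5,-27.7,-9.9],[0,0,0.38],-1],[[34.5,-27.7,-9.9],[0,0,0.38],-1],[[34.5,-27.7,-9.9],[0,0,0.38],-1],[[34.5,-27.7,-9.9],[0,0,0.38],-1],[[34.5,-27.7,-9.9],[0,0,0.38],-1],[[34.5,-27.7,-9.9],[0,0,0.38],-1],[[34.5,-27.7,-9.9],[0,0,0.38],-1],[[34.5,-27.7,-9.9],[0,0,0.38],-1]])

```text
t: 1.1
position: [432.7, -145.7, 331.8]
eef_rot: [-0.0, 1.0, 0.002, 0.002]
ft_force: [0.3, -0.1, 0.2]
finger_gap: 85.2
```

>>> apply_moves(steps=[[[-1.8,-43.9,0],[0,0,-0.26],-1],[[-1.8,-43.9,0],[0,0,-0.26],-1],[[-1.8,-43.9,0],[0,0,-0.26],-1],[[-1.8,-43.9,0],[0,0,-0.26],-1],[[-1.8,-43.9,0],[0,0,-0.26],-1],[[-1.8,-43.9,0],[0,0,-0.26],-1],[[-1.8,-43.9,0],[0,0,-0.26],-1],[[-1.8,-43.9,0],[0,0,-0.26],-1],[[-1.8,-43.9,0],[0,0,-0.26],-1],[[-1.8,-43.9,0],[0,0,-0.26],-1],[[-1.8,-43.9,0],[0,0,-0.26],-1]])

```text
t: 2.2
position: [413.6, 288.7, 329.3]
eef_rot: [0.001, 0.992, 0.129, -0.001]
ft_force: [-0.8, -0.4, -0.8]
finger_gap: 85.2
```

Run:
```python
from h import *
s,p,r=tool(); print(p,r.as_rotvec())
W,dw,cw=grab('wrist'); S,ds,cs=grab('side')
np.savez('w1.npz',im=W,d=dw,T=cw['T']); np.savez('s1.npz',im=S,d=ds,T=cs['T'])
crop=cv2.resize(S[120:270,260:400],None,fx=4,fy=4,interpolation=cv2.INTER_CUBIC)
cv2.imwrite('pics/w1.png',W[:,:,::-1]); cv2.imwrite('pics/s1c.png',crop[:,:,::-1])
X=pts(dw,cw); im=W.astype(int); rr,g,b=im[...,0],im[...,1],im[...,2]
m=(rr>150)&(g<150)&(b<80)&(rr-b>100)&(X[...,2]>90)
q=X[m]; print(len(q)); 
t=q[q[:,2]>165]; print('top',len(t),t.mean(0).round(1),cv2.minAreaRect(t[:,:2].astype(np.float32)))
m=(X[...,2]>-3)&(X[...,2]<24)&(rr<130)&(rr-b>15)&(dw>0)
nl,L,st,_=cv2.connectedComponentsWithStats(m.astype(np.uint8))
for i in range(1,nl):
  if st[i,4]>300: q=X[L==i]; print(st[i],q.mean(0).round(1),cv2.minAreaRect(q[:,:2].astype(np.float32)))
```

```text
[413.57758444 288.68203954 329.30728157] [ 3.11394655e+00  4.04366623e-01 -2.70781530e-03]
427
top 427 [417.6 291.1 194.1] ((444.5579528808594, 297.7291259765625), (80.54267120361328, 15.007640838623047), 14.431466102600098)
[ 127    0  109  180 1561] [474.6 400.7   3.8] ((455.1419677734375, 416.9995422363281), (60.5218391418457, 274.4501647949219), 70.79597473144531)
[ 271   69   42  120 1437] [439.3 268.9  14.5] ((461.34765625, 277.2751770019531), (164.18580627441406, 45.8932991027832), 22.89107894897461)
[ 242  134   33   54 1117] [413.1 321.2  16.9] ((409.46978759765625, 315.94744873046875), (72.17484283447266, 44.67685317993164), 14.636749267578125)
[ 201  187  226  115 8647] [338.4 152.8   4.8] ((292.4361572265625, 195.52928161621094), (196.60867309570312, 327.94976806640625), 24.855058670043945)
```

View pics/w1.png

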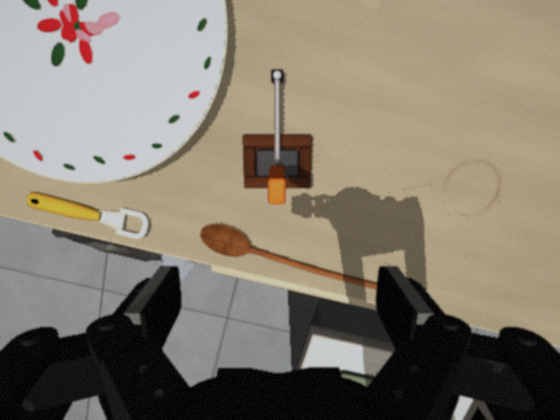

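View pics/s1c.png

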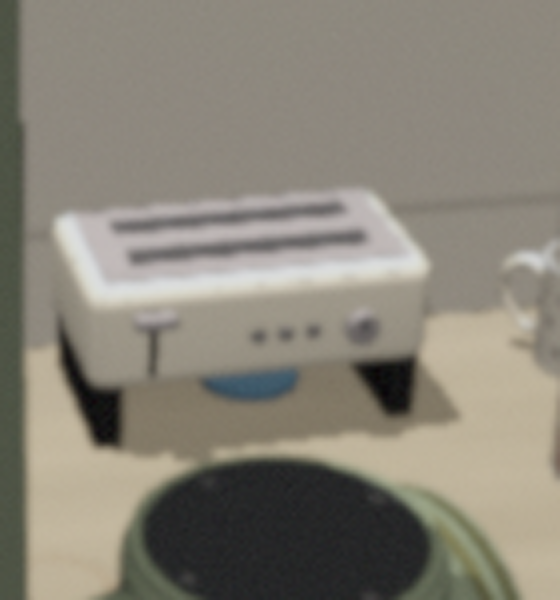

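Wrist: rod points straight up the image, handle top (277,195), foot (278,76). Side crop: toaster front with a lever at left, the coaster's front arc centred near crop (252,399), runners' bottoms near (105,445) and (400,412).

```bash
cat >> h.py <<'E'
def ray(uv,ci,z,h=420):
    f=h/2/np.tan(np.radians(ci['vfov'])/2); T=np.array(ci['T'])
    d=T[:3,:3]@np.array([(uv[0]-ci['cx'])/f,-(uv[1]-ci['cy'])/f,-1]); o=T[:3,3]
    return (o+d*(z-o[2])/d[2]).round(1)
E
python3 - <<'E'
from h import *
cw=ctrl.camera_info('wrist');cs=ctrl.camera_info('side')
for n,uv,z in [('handle top mid',(277,195),188),('heel',(277,163),28),('foot top',(277.5,75),30),('stand c',(277.5,161),17),('stand c1',(244,134),17),('c2',(312,135),17),('c3',(312,187),17),('c4',(245,188),17)]: print(n,ray(uv,cw,z))
c=lambda u,v:((u+.5)/4-.5+260,(v+.5)/4-.5+120)
for n,uv,z in [('face bot L',(95,390),50),('face bot R',(425,358),50),('runnerL in bot',(120,445),0),('runnerL out',(98,446),0),('runnerR in',(385,413),0),('runnerR out',(411,412),0),('top front L',(90,303),130),('top front R',(430,265),130),('top back R',(365,188),130),('top back L',(62,213),130),('lever tip',(158,322),100)]: print(n,ray(c(*uv),cs,z))
S=np.load('s1.npz')['im'].astype(int); r,g,b=S[...,0],S[...,1],S[...,2]
m=(b>r+30)&(b>g+5); m[:200]=0;m[232:]=0;m[:,:300]=0;m[:,345:]=0
v,u=np.where(m); print(len(u),u.min(),u.max(),v.min(),v.max())
for uu in range(u.min(),u.max()+1,3):
    vv=v[u==uu]; 
    if len(vv): print(uu,vv.min(),vv.max(),ray((uu,vv.max()+.5),cs,0)[:2],ray((uu,vv.max()+.5),cs,11)[:2])
z=np.load('scene0.npz'); cc=ctrl.camera_info('scene'); im=z['im'].astype(int)
# scene handle
r,g,b=im[...,0],im[...,1],im[...,2]; m=(r>170)&(r-b>110)&(r-g>60); m[:300]=0;m[340:]=0;m[:,360:]&=True
v,u=np.where(m&(np.arange(560)[None]>360)&(np.arange(560)[None]<400)); print('scene handle',u.min(),u.max(),v.min(),v.max(), ray((u[v<=v.min()+4].mean(),v.min()),cc,188))
E
```

```text
handle top mid [413.3 288.  188. ]
heel [416.4 289.3  28. ]
foot top [522.8 316.3  30. ]
stand c [417.5 288.9  17. ]
stand c1 [441.3 341.5  17. ]
c2 [463.  252.9  17. ]
c3 [394.4 232.9  17. ]
c4 [369.3 323.6  17. ]
face bot L [614.7 -50.4  50. ]
face bot R [ 620.5 -292.2   50. ]
runnerL in bot [619.6 -70.    0. ]
runnerL out [620.8 -54.3   0. ]
runnerR in [ 631.1 -270.     0. ]
runnerR out [ 629.3 -289.3    0. ]
top front L [593.9 -42.  130. ]
top front R [ 610.9 -284.8  130. ]
top back R [ 741.2 -278.6  130. ]
top back L [734.8 -47.6 130. ]
lever tip [614.6 -93.7 100. ]
76 313 332 213 218
313 216 216 [ 687.9 -154.9] [ 669.5 -150. ]
316 215 217 [ 680.6 -162.3] [ 662.4 -157.3]
319 215 218 [ 673.4 -169.7] [ 655.3 -164.6]
322 214 218 [ 672.  -178.5] [ 653.9 -173.2]
325 214 218 [ 670.5 -187.3] [ 652.4 -181.9]
328 214 217 [ 674.7 -197.6] [ 656.6 -192.1]
331 213 216 [ 679. -208.] [ 660.8 -202.3]
scene handle 375 386 316 325 [414.8 282.1 188. ]
```

>>> apply_moves(steps=[[[0.2,0,5],[0,0,0],-1],[[0.2,0,10],[0,0,0],-1],[[0.2,0,14],[0,0,0],-1],[[0.2,0,17],[0,0,0],-1],[[0.2,0,19.1],[0,0,0],-1],[[0.2,0,19.1],[0,0,0],-1],[[0.2,0,19.1],[0,0,0],1],[[0.2,0,19.1],[0,0,0],1],[[0.2,0,19.1],[0,0,0],1],[[0.2,0,19.1],[0,0,0],1],[[0.2,0,19.1],[0,0,0],1],[[0.2,0,19.1],[0,0,0],1],[[0.2,0,19.1],[0,0,0],1],[[0.2,0,19.1],[0,0,0],1]])

```text
t: 3.7
position: [416.4, 290.0, 140.3]
eef_rot: [-0.0, 0.992, 0.128, 0.001]
ft_force: [-0.3, 1.2, 5.2]
finger_gap: 15.5
```

Run:
```python
from h import *
for i in range(3):
    s,p,r=tool(); print(s['t'],p.round(2),r.apply([1,0,0]).round(3),r.apply([0,0,1]).round(4),s['ft_force'].round(2),s['moment'].round(3),round(s['finger_gap'],1)); ctrl.get_image('wrist') if i<2 else 0
```

```text
3.7 [416.4  290.04 140.26] [0.967 0.254 0.002] [ 0.0017  0.0012 -1.    ] [-0.34  1.18  5.17] [0.206 0.047 0.02 ] 15.5
3.75 [416.46 290.02 140.3 ] [0.967 0.254 0.002] [ 0.0017  0.0012 -1.    ] [-0.43  1.17  6.36] [ 0.195  0.112 -0.025] 15.5
3.8 [416.43 290.02 140.27] [0.967 0.254 0.002] [ 0.0016  0.0012 -1.    ] [-0.28  0.61  4.93] [ 0.184  0.139 -0.009] 15.3
```

>>> apply_moves(steps=[[[0,0,-0.5],[0,0,0],1],[[0,0,-1],[0,0,0],1],[[0,0,-2],[0,0,0],1],[[0,0,-4],[0,0,0],1],[[0,0,-6],[0,0,0],1],[[0,0,-8],[0,0,0],1],[[0,0,-8],[0,0,0],1],[[0,0,-8],[0,0,0],1],[[0,0,-8],[0,0,0],1]])

```text
t: 4.7
position: [414.7, 288.9, 217.7]
eef_rot: [0.0, 0.992, 0.128, -0.001]
ft_force: [-1.1, 1.0, -3.8]
finger_gap: 15.2
```

```bash
cat >> h.py <<'E'
def rep():
    s,p,r=tool(); print(s['t'],p.round(2),'x',r.apply([1,0,0]).round(4),'z',r.apply([0,0,1]).round(4),'F',s['ft_force'].round(2),'M tool',r.inv().apply(s['moment']).round(3),round(s['finger_gap'],1))
E
python3 - <<'E'
from h import *
for i in range(3):
    rep()
    if i==1:
        im,d,ci=grab('scene'); cv2.imwrite('pics/sc2.png',cv2.resize(im[220:370,270:440],None,fx=4,fy=4)[:,:,::-1])
    if i==0:
        im,d,ci=grab('side'); cv2.imwrite('pics/sd2.png',cv2.resize(im[180:310,90:230],None,fx=4,fy=4,interpolation=cv2.INTER_CUBIC)[:,:,::-1])
E
```

```text
4.7 [414.71 288.86 217.75] x [ 0.9672  0.2539 -0.0031] z [-0.0028 -0.0013 -1.    ] F [-1.08  0.96 -3.77] M tool [0.051 0.037 0.037] 15.2
4.75 [414.66 288.85 217.61] x [ 0.9672  0.2539 -0.0033] z [-0.0031 -0.0015 -1.    ] F [ 0.04  0.6  -2.72] M tool [ 0.002 -0.003 -0.083] 15.4
4.8 [414.73 288.9  217.64] x [ 0.9672  0.254  -0.0032] z [-0.003  -0.0014 -1.    ] F [-0.54  0.91 -3.93] M tool [ 0.005 -0.095 -0.042] 15.5
```

>>> apply_moves(steps=[[[-0.4,1.7,0],[0,0,0.01],1],[[-1.0,5,0],[0,0,0.03],1],[[-1.9,9,0.4],[0,0,0.05],1],[[-2.7,13,1],[0,0,0.07],1],[[-3.5,17,1.5],[0,0,0.09],1],[[-4.4,21,2],[0,0,0.11],1],[[-5.2,25,2.5],[0,0,0.13],1],[[-6,29,3],[0,0,0.15],1],[[-6.9,33,3.5],[0,0,0.17],1],[[-7.7,37,4],[0,0,0.18],1],[[-8.5,41,4.5],[0,0,0.19],1],[[-9.2,44,5],[0,0,0.2],1],[[-9.6,46,5.2],[0,0,0.21],1],[[-9.8,47,5.5],[0,0,0.217],1],[[-9.8,47,5.5],[0,0,0.217],1],[[-9.8,47,5.5],[0,0,0.217],1],[[-9.8,47,5.5],[0,0,0.217],1]])

```text
t: 6.5
position: [440.2, -188.8, 164.1]
eef_rot: [-0.0, 1.0, 0.021, -0.0]
ft_force: [-0.3, 0.5, -2.5]
finger_gap: 15.2
```

Run:
```python
from h import *
for n in ['scene','side','wrist']:
    rep(); im,d,ci=grab(n); np.savez(n+'3.npz',im=im,d=d,T=ci['T']); cv2.imwrite(f'pics/{n}3.png',im[:,:,::-1])
a=cv2.imread('pics/scene3.png')[110:260,180:400]; b=cv2.imread('pics/side3.png')[130:270,240:400]
f=lambda x:cv2.resize(x,(600,290 if 0 else 290),interpolation=cv2.INTER_CUBIC)
a=cv2.resize(a,None,fx=3,fy=3,interpolation=cv2.INTER_CUBIC)[:,:660]; cv2.imwrite('pics/sc3c.png',a)
b=cv2.resize(b,None,fx=4,fy=4,interpolation=cv2.INTER_CUBIC); cv2.imwrite('pics/sd3c.png',b)
```

```text
6.5 [ 440.25 -188.76  164.09] x [ 9.991e-01  4.130e-02 -4.000e-04] z [-4.e-04  8.e-04 -1.e+00] F [-0.26  0.49 -2.48] M tool [-0.021 -0.069 -0.066] 15.2
6.55 [ 440.37 -188.85  164.26] x [ 9.991e-01  4.140e-02 -1.000e-04] z [-1.e-04  5.e-04 -1.e+00] F [ 0.16 -0.32 -2.88] M tool [0.044 0.004 0.001] 15.3
6.6 [ 440.44 -189.    164.38] x [9.991e-01 4.140e-02 1.000e-04] z [ 1.e-04  2.e-04 -1.e+00] F [-0.23  0.28 -3.82] M tool [ 0.04  -0.039 -0.012] 15.2
```

View pics/wrist3.png

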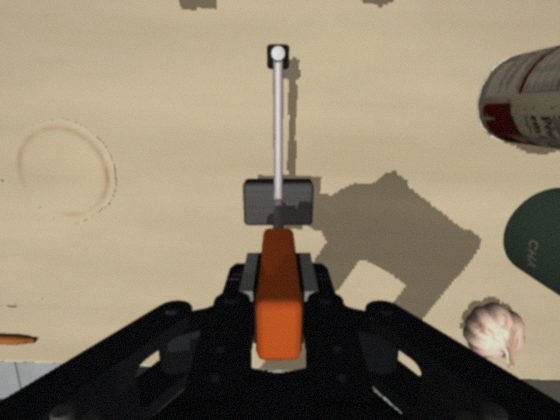

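View pics/sc3c.png

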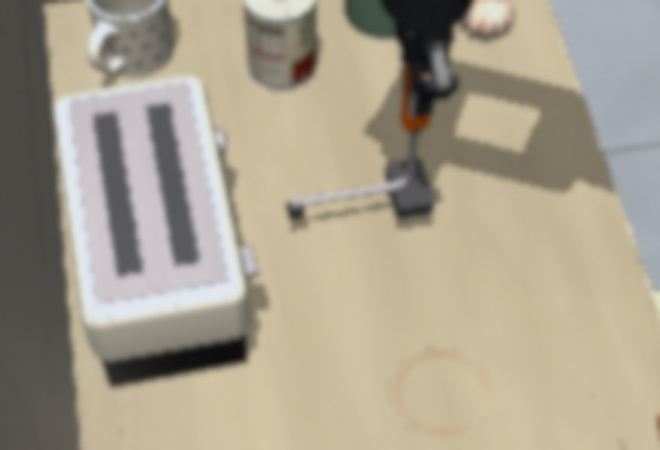

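Wrist: rod held straight, foot at (278,55), heel (278,203); runner front ends peek in at the top (180–216, row 9) and (362–395, row 4). Scene crop: toaster clear, lever and knob protruding on its front; rod about level.

Run:
```python
from h import *
ci=ctrl.camera_info('wrist'); z=np.load('wrist3.npz'); g=cv2.cvtColor(z['im'],cv2.COLOR_RGB2GRAY)
m=g<90; m[15:]=0; 
nl,L,st,_=cv2.connectedComponentsWithStats(m.astype(np.uint8))
print(st[st[:,4]>8])
for n,uv in [('L out',(180,9)),('L in',(216,9)),('R in',(362,4)),('R out',(395,4))]: print(n,ray(uv,ci,0))
print('heel top c',ray((278,203),ci,32+20-0),'foot',ray((278,53),ci,32+21))
im,d,cs=None,None,ctrl.camera_info('scene')
c=lambda u,v:((u+.5)/3-.5+180,(v+.5)/3-.5+110)
for n,uv,zz in [('top FL',(245,303),128),('top FR',(200,80),128),('bot face FL',(247,340),50),('lever',(256,270),90),('knob',(224,145),80),('foot scene',(296,203),50)]: print(n,ray(c(*uv),cs,zz))
```

```text
[[     0      0    560    420 235200]]
L out [ 588.  -103.1    0. ]
L in [ 589.2 -132.6    0. ]
R in [ 597.8 -251.6    0. ]
R out [ 598.9 -278.5    0. ]
heel top c [ 441.1 -189.5   52. ] foot [ 550.5 -185.    53. ]
top FL [614.4 -38.9 128. ]
top FR [ 622.2 -282.7  128. ]
bot face FL [615.7 -48.6  50. ]
lever [599.3 -93.6  90. ]
knob [ 608.6 -242.2   80. ]
foot scene [ 550.2 -186.5   50. ]
```

>>> apply_moves(steps=[[[0,0,0.6],[0,0,0],1],[[1,0.1,1.2],[0,0,0],1],[[3,0.2,1.2],[0,0,0],1],[[5,0.3,1.2],[0,0,0],1],[[6,0.3,1.2],[0,0,0],1],[[6,0.3,1.2],[0,0,0],1],[[6,0.3,1.2],[0,0,0],1]])

```text
t: 7.35
position: [499.8, -190.4, 151.6]
eef_rot: [-0.0, 1.0, 0.02, -0.001]
ft_force: [-0.2, -0.4, -2.8]
finger_gap: 15.4
```

Run:
```python
from h import *
rep(); im,d,ci=grab('side'); cv2.imwrite('pics/sd4c.png',cv2.resize(im[150:260,260:400],None,fx=5,fy=5,interpolation=cv2.INTER_CUBIC)[:,:,::-1]); rep()
```

```text
7.35 [ 499.84 -190.35  151.64] x [ 0.9992  0.0402 -0.0018] z [-1.8e-03  7.0e-04 -1.0e+00] F [-0.21 -0.41 -2.76] M tool [-0.001 -0.034  0.018] 15.4
7.4 [ 499.55 -190.36  151.69] x [ 0.9992  0.0399 -0.0018] z [-1.8e-03  7.0e-04 -1.0e+00] F [-0.09 -0.52 -2.38] M tool [ 0.055 -0.086  0.004] 15.7
```

View pics/sd4c.png

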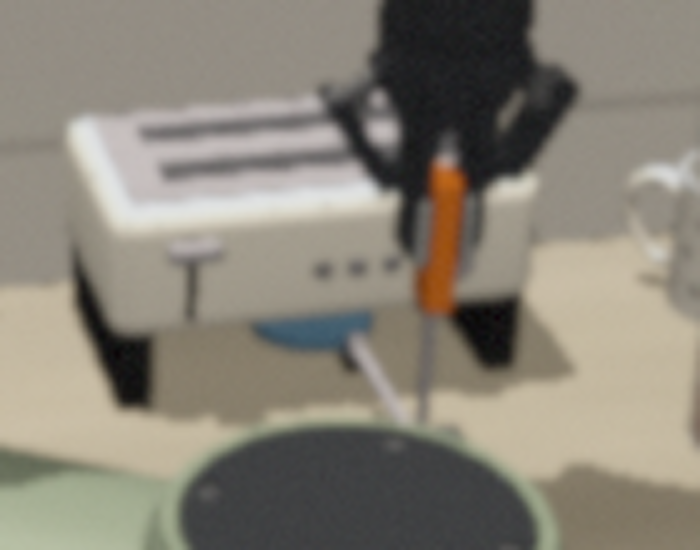

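Foot at the gap's mouth (350,360), below the body's lower edge; the coaster's arc lies ahead, centred near (314,330). Inserting.

>>> apply_moves(steps=[[[1.5,0.1,0],[0,0,0],1],[[3,0.1,0],[0,0,0],1],[[4.5,0.2,0],[0,0,0],1],[[6,0.2,0],[0,0,0],1],[[7,0.3,0],[0,0,0],1],[[7.8,0.3,0],[0,0,0],1],[[8.2,0.3,0],[0,0,0],1],[[8.2,0.3,0],[0,0,0],1],[[8.2,0.3,0],[0,0,0],1],[[8.2,0.3,0],[0,0,0],1]])

```text
t: 8.4
position: [582.0, -190.4, 152.2]
eef_rot: [-0.0, 1.0, 0.02, -0.0]
ft_force: [-0.4, -0.1, -3.3]
finger_gap: 15.3
```

Run:
```python
from h import *
rep(); im,d,ci=grab('side'); cv2.imwrite('pics/sd5.png',im[:,:,::-1]);rep(); im,d,ci=grab('wrist'); cv2.imwrite('pics/w5.png',im[:,:,::-1]); rep()
```

```text
8.4 [ 581.95 -190.39  152.17] x [ 9.992e-01  3.960e-02 -6.000e-04] z [-6.e-04  2.e-04 -1.e+00] F [-0.36 -0.13 -3.3 ] M tool [-0.015 -0.068 -0.053] 15.3
8.45 [ 582.01 -190.39  152.23] x [ 9.992e-01  3.960e-02 -5.000e-04] z [-5.e-04  2.e-04 -1.e+00] F [ 1.01 -0.5  -4.3 ] M tool [0.045 0.014 0.003] 15.4
8.5 [ 582.08 -190.41  152.27] x [ 9.992e-01  3.960e-02 -3.000e-04] z [-3.e-04  1.e-04 -1.e+00] F [-0.49  0.33 -2.83] M tool [-0.004 -0.032  0.023] 15.3
```

>>> apply_moves(steps=[[[0,0,0.2],[0,0,0],1],[[0,0,0.4],[0,0,0],1],[[0,0,0.6],[0,0,0],1],[[0,0,0.6],[0,0,0],1],[[0,0,0.6],[0,0,0],1]])

```text
t: 9.0
position: [582.4, -190.4, 146.1]
eef_rot: [-0.0, 1.0, 0.02, -0.0]
ft_force: [0.4, 0.2, -2.3]
finger_gap: 15.5
```

```bash
cat >> h.py <<'E'
def avg(n=4):
    F=[];M=[]
    for i in range(n):
        s,p,r=tool();F.append(s['ft_force']);M.append(r.inv().apply(s['moment']))
        if i<n-1: ctrl.get_image('wrist')
    print(round(s['t'],2),p.round(1),'F',np.mean(F,0).round(2),'Mt',np.mean(M,0).round(3),'zt',r.apply([0,0,1]).round(4)[:2])
E
python3 -c "
from h import *
avg()"
```

```text
9.15 [ 582.6 -190.4  146.4] F [-0.06 -0.04 -2.7 ] Mt [-0.005 -0.027 -0.017] zt [ 0.0002 -0.0001]
```

>>> apply_moves(steps=[[[0,0,0.1],[0,0,0],1],[[0,0,0.1],[0,0,0],1],[[0,0,0.1],[0,0,0],1]])

```text
t: 9.45
position: [582.5, -190.4, 145.2]
eef_rot: [-0.0, 1.0, 0.02, -0.0]
ft_force: [-0.3, -0.1, -2.9]
finger_gap: 15.2
```

```bash
python3 -c "
from h import *
avg()"
```

```text
9.6 [ 582.5 -190.4  145.3] F [-0.04 -0.29 -2.76] Mt [ 0.004 -0.041 -0.024] zt [-0.  0.]
```

>>> apply_moves(steps=[[[0,0,0.1],[0,0,0],1],[[0,0,0.1],[0,0,0],1],[[0,0,0.1],[0,0,0],1]])

```text
t: 9.9
position: [582.4, -190.4, 144.2]
eef_rot: [-0.0, 1.0, 0.02, -0.0]
ft_force: [-0.0, -0.2, -2.8]
finger_gap: 14.8
```

```bash
python3 -c "
from h import *
avg()"
```

```text
10.05 [ 582.5 -190.4  144.3] F [-0.34 -0.32 -3.09] Mt [-0.01  -0.027  0.008] zt [0. 0.]
```

>>> apply_moves(steps=[[[0,0,0.1],[0,0,0],1],[[0,0,0.1],[0,0,0],1],[[0,0,0.1],[0,0,0],1]])

```text
t: 10.35
position: [582.4, -190.4, 143.2]
eef_rot: [-0.0, 1.0, 0.02, -0.0]
ft_force: [0.3, -0.5, -3.4]
finger_gap: 14.7
```

```bash
python3 -c "
from h import *
avg()"
```

```text
10.5 [ 582.5 -190.4  143.3] F [-0.04 -0.01 -3.09] Mt [ 0.008 -0.024  0.001] zt [ 0.     -0.0001]
```

h ≈ 11, no contact yet.

>>> apply_moves(steps=[[[0,0,0.1],[0,0,0],1],[[0,0,0.1],[0,0,0],1],[[0,0,0.1],[0,0,0],1]])

```text
t: 10.8
position: [582.4, -190.4, 142.2]
eef_rot: [-0.0, 1.0, 0.02, -0.0]
ft_force: [-0.3, -0.3, -2.2]
finger_gap: 15.3
```

```bash
python3 -c "
from h import *
avg()"
```

```text
10.95 [ 582.5 -190.4  142.3] F [ 0.15 -0.42 -2.72] Mt [ 0.    -0.039 -0.013] zt [ 0. -0.]
```

>>> apply_moves(steps=[[[0,0,0.1],[0,0,0],1],[[0,0,0.1],[0,0,0],1],[[0,0,0.1],[0,0,0],1]])

```text
t: 11.25
position: [582.5, -190.4, 141.2]
eef_rot: [-0.0, 1.0, 0.02, -0.0]
ft_force: [0.2, -0.8, -3.3]
finger_gap: 15.5
```

```bash
python3 -c "
from h import *
avg()"
```

```text
11.4 [ 582.5 -190.4  141.3] F [ 0.15 -0.02 -3.34] Mt [ 0.005 -0.021 -0.007] zt [ 0. -0.]
```

>>> apply_moves(steps=[[[0,0,0.1],[0,0,0],1],[[0,0,0.1],[0,0,0],1],[[0,0,0.1],[0,0,0],1]])

```text
t: 11.7
position: [582.4, -190.4, 140.2]
eef_rot: [-0.0, 1.0, 0.02, -0.0]
ft_force: [-0.0, 0.2, -3.1]
finger_gap: 15.4
```

```bash
python3 -c "
from h import *
avg()"
```

```text
11.85 [ 582.5 -190.4  140.3] F [-0.09 -0.05 -2.85] Mt [ 0.022 -0.031 -0.007] zt [ 0. -0.]
```

>>> apply_moves(steps=[[[0,0,0.1],[0,0,0],1],[[0,0,0.1],[0,0,0],1],[[0,0,0.1],[0,0,0],1]])

```text
t: 12.15
position: [582.4, -190.4, 139.2]
eef_rot: [-0.0, 1.0, 0.02, -0.0]
ft_force: [-0.1, 0.4, -3.6]
finger_gap: 15.2
```

```bash
python3 -c "
from h import *
avg()"
```

```text
12.3 [ 582.5 -190.4  139.3] F [ 0.02 -0.22 -2.87] Mt [-0.005 -0.006 -0.002] zt [-0. -0.]
```

>>> apply_moves(steps=[[[0,0,0.1],[0,0,0],1],[[0,0,0.1],[0,0,0],1],[[0,0,0.1],[0,0,0],1]])

```text
t: 12.6
position: [582.5, -190.4, 138.2]
eef_rot: [-0.0, 1.0, 0.02, -0.0]
ft_force: [-0.4, -0.8, -3.3]
finger_gap: 15.3
```

```bash
python3 -c "
from h import *
avg()"
```

```text
12.75 [ 582.5 -190.4  138.3] F [ 0.04 -0.04 -3.36] Mt [ 0.    -0.024 -0.007] zt [0. 0.]
```

>>> apply_moves(steps=[[[0,0,0.1],[0,0,0],1],[[0,0,0.1],[0,0,0],1],[[0,0,0.1],[0,0,0],1]])

```text
t: 13.05
position: [582.4, -190.4, 137.2]
eef_rot: [-0.0, 1.0, 0.02, -0.0]
ft_force: [-0.1, 0.5, -3.0]
finger_gap: 15.4
```

```bash
python3 -c "
from h import *
avg()"
```

```text
13.2 [ 582.5 -190.4  137.3] F [-0.22  0.47 -3.26] Mt [ 0.03  -0.036 -0.005] zt [ 0.0001 -0.    ]
```

>>> apply_moves(steps=[[[0,0,0.1],[0,0,0],1],[[0,0,0.1],[0,0,0],1],[[0,0,0.1],[0,0,0],1]])

```text
t: 13.5
position: [582.6, -190.5, 136.6]
eef_rot: [0.0, 1.0, 0.02, 0.0]
ft_force: [-1.5, -0.8, -0.8]
finger_gap: 15.2
```

Run:
```python
from h import *
avg()
im,d,ci=grab('side'); a=cv2.resize(im[180:250,280:400],None,fx=5,fy=5,interpolation=cv2.INTER_CUBIC)[:,:,::-1]
im,d,ci=grab('scene'); cv2.imwrite('pics/sc6.png',im[:,:,::-1])
cv2.imwrite('pics/sd6c.png',a)
```

```text
13.65 [ 582.6 -190.5  136.6] F [-0.95 -0.16 -0.27] Mt [ 0.038 -0.052 -0.007] zt [ 0.0003 -0.0002]
```

View pics/sd6c.png

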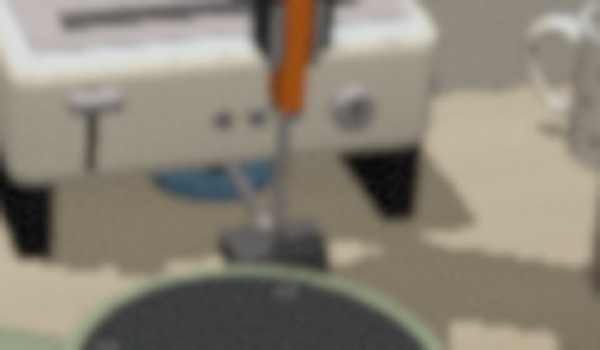

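Contact: Fz rose ~2.8 N at h≈4.3; the shank ends over the blue disc at crop (235,170). Pressing 0.5 mm more to confirm by moment.

>>> apply_moves(steps=[[[0,0,0.05],[0,0,0],1],[[0,0,0.05],[0,0,0],1],[[0,0,0.05],[0,0,0],1]])

```text
t: 14.05
position: [582.5, -190.6, 136.5]
eef_rot: [0.0, 1.0, 0.02, 0.0]
ft_force: [-4.4, 0.7, 5.0]
finger_gap: 15.2
```

```bash
python3 -c "
from h import *
avg(8)"
```

```text
14.4 [ 582.4 -190.6  136.4] F [-4.55  0.37  5.51] Mt [ 0.142 -0.442 -0.054] zt [ 0.     -0.0003]
```

>>> apply_moves(steps=[[[0,0,-0.04],[0,0,0],1],[[0,0,-0.04],[0,0,0],1],[[-0.3,0,-0.04],[0,0,0],1],[[-0.7,0,-0.04],[0,0,0],1],[[-1.1,0,-0.04],[0,0,0],1],[[-1.5,0,-0.04],[0,0,0],1],[[-1.5,0,-0.04],[0,0,0],1],[[-1.5,0,-0.04],[0,0,0],1]])

```text
t: 15.2
position: [567.2, -191.0, 136.3]
eef_rot: [-0.0, 1.0, 0.02, -0.0]
ft_force: [0.2, 0.2, 0.4]
finger_gap: 15.5
```

```bash
python3 -c "
from h import *
avg(5)"
```

```text
15.4 [ 567.3 -191.   136.3] F [-0.66  0.07  1.38] Mt [ 0.049  0.298 -0.027] zt [-0.0006  0.    ]
```

>>> apply_moves(steps=[[[-0.5,0,0],[0,0,0],1],[[-1,0,0],[0,0,0],1],[[-1.5,0,0],[0,0,0],1],[[-2,0,0],[0,0,0],1],[[-2.5,0,0],[0,0,0],1],[[-3,0,0],[0,0,0],1],[[-3.5,0,0],[0,0,0],1],[[-3.5,0,0],[0,0,0],1]])

```text
t: 16.2
position: [531.6, -192.5, 136.4]
eef_rot: [-0.0, 1.0, 0.02, -0.0]
ft_force: [0.9, 0.6, 0.9]
finger_gap: 15.1
```

Run:
```python
from h import *
avg(4)
im,d,ci=grab('side'); a=cv2.resize(im[180:250,280:400],None,fx=5,fy=5,interpolation=cv2.INTER_CUBIC)[:,:,::-1]; cv2.imwrite('pics/sd7c.png',a)
im,d,ci=grab('wrist'); cv2.imwrite('pics/w7.png',im[:,:,::-1]); im=im.astype(int)
r,g,b=im[...,0],im[...,1],im[...,2]; v,u=np.where((b>r+30)&(b>g+5)); print(len(u), (u.min(),u.max(),v.min(),v.max()) if len(u) else '')
im=cv2.imread('pics/sd7c.png').astype(int)
```

```text
16.35 [ 531.8 -192.5  136.5] F [-0.59  0.78  2.04] Mt [ 0.088  0.239 -0.019] zt [-0.0017 -0.    ]
0
```

View pics/sd7c.png

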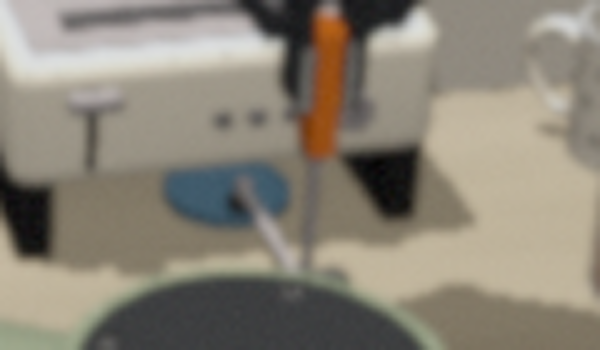

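The foot (240,200) sits in the dish and the coaster is coming along, its front edge now at crop row 225. Continuing.

>>> apply_moves(steps=[[[-0.5,0,0],[0,0,0],1],[[-1,0,0],[0,0,0],1],[[-1.5,0,0],[0,0,0],1],[[-2,0,0],[0,0,0],1],[[-2.5,0,0],[0,0,0],1],[[-3,0,0],[0,0,0],1],[[-3.5,0,0],[0,0,0],1],[[-4,0,0],[0,0,0],1],[[-4.5,0,0],[0,0,0],1],[[-5,0,0],[0,0,0],1],[[-5,0,0],[0,0,0],1]])

```text
t: 17.55
position: [481.7, -194.4, 136.3]
eef_rot: [-0.0, 1.0, 0.02, -0.001]
ft_force: [0.3, -0.5, 0.4]
finger_gap: 15.3
```

```bash
python3 -c "
from h import *
avg(4)"
```

```text
17.7 [ 481.9 -194.4  136.4] F [-0.74 -0.01  1.93] Mt [ 0.099  0.245 -0.047] zt [-0.0018  0.    ]
```

>>> apply_moves(steps=[[[-0.5,0,0],[0,0,0],1],[[-1,0,0],[0,0,0],1],[[-1.5,0,0],[0,0,0],1],[[-2,0,0],[0,0,0],1],[[-2.5,0,0],[0,0,0],1],[[-3,0,0],[0,0,0],1],[[-3.5,0,0],[0,0,0],1],[[-4,0,0],[0,0,0],1],[[-4,0,0],[0,0,0],1]])

```text
t: 18.6
position: [441.7, -196.0, 136.3]
eef_rot: [-0.0, 1.0, 0.02, -0.001]
ft_force: [1.0, 0.6, 0.3]
finger_gap: 15.3
```

```bash
python3 -c "
from h import *
avg(4)"
```

```text
18.75 [ 441.9 -196.   136.5] F [-0.62  0.54  2.24] Mt [ 0.084  0.227 -0.023] zt [-0.0018 -0.    ]
```

>>> apply_moves(steps=[[[-0.5,0,0],[0,0,0],1],[[-1,0,0],[0,0,0],1],[[-1.5,0,0],[0,0,0],1],[[-2,0,0],[0,0,0],1],[[-2.5,0,0],[0,0,0],1],[[-3,0,0],[0,0,0],1],[[-3.5,0,0],[0,0,0],1],[[-4,0,0],[0,0,0],1],[[-4.5,0,0],[0,0,0],1],[[-4.9,0,0],[0,0,0],1],[[-4.9,0,0],[0,0,0],1]])

```text
t: 19.85
position: [392.9, -197.9, 136.3]
eef_rot: [-0.0, 1.0, 0.02, -0.0]
ft_force: [0.3, 0.5, 0.6]
finger_gap: 15.4
```

```bash
cat > co.py <<'E'
from h import *
avg(3)
for n in ['wrist','scene']:
    im,d,ci=grab(n); cv2.imwrite('pics/c_%s_%d.png'%(n,int(ctrl.get_state()['t']*100)),im[:,:,::-1]); i=im.astype(int); r,g,b=i[...,0],i[...,1],i[...,2]
    m=((b>r+30)&(b>g+5)).astype(np.uint8); m=cv2.morphologyEx(m,cv2.MORPH_CLOSE,np.ones((3,3)))
    c,_=cv2.findContours(m,cv2.RETR_EXTERNAL,cv2.CHAIN_APPROX_NONE)
    if not c: continue
    c=max(c,key=cv2.contourArea)
    P=np.array([ray(p[0],ci,11)[:2] for p in c],np.float32); H=cv2.convexHull(P)
    print(n,cv2.contourArea(c),'enclosing',cv2.minEnclosingCircle(P),'x',P[:,0].min(),P[:,0].max(),'y',P[:,1].min(),P[:,1].max())
E
python3 co.py
```

```text
19.95 [ 393.  -198.   136.4] F [-0.75  0.2   1.55] Mt [ 0.087  0.295 -0.031] zt [-0.0015  0.    ]
wrist 5642.5 enclosing ((527.7449951171875, -191.4895782470703), 37.38983917236328) x 490.8 540.6 y -228.6 -154.2
scene 353.0 enclosing ((530.4779663085938, -191.53839111328125), 36.903533935546875) x 496.0 565.5 y -227.7 -155.0
```

>>> apply_moves(steps=[[[0,0,-0.1],[0,0,0],1],[[0.2,0,-0.2],[0,0,0],1],[[0.3,0,-0.5],[0,0,0],1],[[0.3,0,-1.2],[0,0,0],1],[[0.3,0,-2.2],[0,0,0],1],[[0.3,0,-3.5],[0,0,0],1],[[0.3,0,-4],[0,0,0],1],[[0.8,-2,-4],[0,0,0],1],[[1.3,-5,-4],[0,0,0],1],[[1.8,-8,-4],[0,0,0],1],[[2.4,-11,-4],[0,0,0],1],[[3,-14,-4],[0,0,0],1],[[3.6,-17,-4],[0,0,0],1],[[4.2,-20,-4],[0,0,0],1],[[4.5,-23,-4],[0,0,0],1],[[4.7,-24.6,-4],[0,0,0],1],[[4.7,-24.6,-4],[0,0,0],1],[[4.7,-24.6,-4],[0,0,0],1]])

```text
t: 21.85
position: [430.9, 49.7, 176.6]
eef_rot: [0.0, 1.0, 0.02, 0.0]
ft_force: [-0.4, -1.3, -1.9]
finger_gap: 15.3
```

```bash
python3 co.py
```

```text
21.95 [430.9  49.1 176.4] F [-0.14 -0.23 -2.43] Mt [ 0.016 -0.013 -0.013] zt [ 0.0003 -0.0005]
wrist 3277.0 enclosing ((527.6194458007812, -189.75350952148438), 37.126773834228516) x 491.0 563.7 y -204.0 -153.4
scene 385.0 enclosing ((529.8775634765625, -191.22207641601562), 36.91025161743164) x 494.8 565.5 y -227.7 -155.0
```

>>> apply_moves(steps=[[[0,0,1.5],[0,0,0],1],[[0,0,3],[0,0,0],1],[[0,0,3.8],[0,0,0],1],[[0,0,4.2],[0,0,0],1],[[0,0,4.2],[0,0,0],1],[[0,0,4.2],[0,0,0],1]])

```text
t: 22.65
position: [431.3, 49.5, 134.7]
eef_rot: [0.0, 1.0, 0.02, 0.0]
ft_force: [0.7, -0.0, -2.7]
finger_gap: 15.3
```

```bash
python3 -c "
from h import *
avg(4)"
```

```text
22.8 [431.5  49.7 134.9] F [ 0.03  0.06 -2.58] Mt [ 0.007 -0.011 -0.004] zt [ 0.0016 -0.0001]
```

>>> apply_moves(steps=[[[0,0,0.1],[0,0,0],1],[[0,0,0.1],[0,0,0],1],[[0,0,0.1],[0,0,0],1]])

```text
t: 23.1
position: [430.8, 49.8, 133.2]
eef_rot: [0.0, 1.0, 0.02, 0.0]
ft_force: [0.2, -0.1, -2.8]
finger_gap: 15.1
```

```bash
python3 -c "
from h import *
avg(4)"
```

```text
23.25 [430.8  49.8 133.2] F [-0.16  0.25 -3.15] Mt [ 0.006 -0.053  0.009] zt [0. 0.]
```

>>> apply_moves(steps=[[[0,0,0.1],[0,0,0],1],[[0,0,0.1],[0,0,0],1],[[0,0,0.1],[0,0,0],1]])

```text
t: 23.55
position: [431.0, 49.8, 132.3]
eef_rot: [-0.0, 1.0, 0.02, 0.0]
ft_force: [0.6, 0.6, -3.0]
finger_gap: 15.3
```

```bash
python3 -c "
from h import *
avg(4)"
```

```text
23.7 [431.   49.8 132.3] F [ 0.39  0.46 -2.26] Mt [0.034 0.005 0.014] zt [0.0003 0.    ]
```

>>> apply_moves(steps=[[[0,0,0.05],[0,0,0],1],[[0,0,0.05],[0,0,0],1],[[0,0,0.05],[0,0,0],1]])

```text
t: 24.0
position: [431.2, 49.8, 132.3]
eef_rot: [-0.0, 1.0, 0.02, 0.0]
ft_force: [-0.9, -0.3, 4.0]
finger_gap: 15.1
```

```bash
python3 -c "
from h import *
avg(4)"
```

```text
24.15 [431.2  49.8 132.2] F [-1.51  0.82  4.78] Mt [ 0.127 -0.357  0.016] zt [0.0007 0.0001]
```

>>> apply_moves(steps=[[[0,0,0.05],[0,0,0],1],[[0,0,0.05],[0,0,0],1],[[0,0,0.05],[0,0,0],1]])

```text
t: 24.45
position: [431.3, 49.8, 132.2]
eef_rot: [-0.0, 1.0, 0.02, 0.0]
ft_force: [-2.8, 2.3, 9.2]
finger_gap: 15.7
```

```bash
python3 -c "
from h import *
avg(4)"
```

```text
24.6 [431.3  49.8 132.3] F [-2.23  1.23  8.71] Mt [ 0.163 -0.632  0.002] zt [0.001  0.0001]
```

>>> apply_moves(steps=[[[0,0,-0.05],[0,0,0],1],[[0,0,-0.05],[0,0,0],0.4],[[0,0,-0.05],[0,0,0],0],[[0,0,-0.05],[0,0,0],-1],[[0,0,-0.05],[0,0,0],-1],[[0,0,-0.05],[0,0,0],-1],[[0,0,-0.05],[0,0,0],-1],[[0,0,-0.05],[0,0,0],-1],[[0,0,-1.5],[0,0,0],-1],[[0,0,-4],[0,0,0],-1],[[0,0,-8],[0,0,0],-1],[[0,0,-12],[0,0,0],-1],[[0,0,-16],[0,0,0],-1],[[0,0,-19],[0,0,0],-1],[[0,0,-20],[0,0,0],-1],[[0,0,-20],[0,0,0],-1],[[0,0,-20],[0,0,0],-1]])

```text
t: 26.3
position: [430.0, 49.8, 329.4]
eef_rot: [-0.0, 1.0, 0.02, -0.001]
ft_force: [0.3, 0.3, -0.5]
finger_gap: 85.6
```

```bash
python3 co.py; ls pics | tail -4; python3 -c "
from h import *
im,_,_=grab('scene'); cv2.imwrite('pics/fin.png',cv2.resize(im[70:420,170:480],None,fx=1.7,fy=1.7)[:,:,::-1])"
```

```text
26.4 [429.6  49.8 328.7] F [0.25 0.42 0.03] Mt [-0.008  0.002  0.006] zt [-0.0047  0.0004]
wrist 2592.0 enclosing ((527.6104125976562, -190.67318725585938), 37.58643341064453) x 491.1 564.4 y -227.9 -153.4
scene 385.0 enclosing ((529.55029296875, -191.14834594726562), 37.00513458251953) x 494.8 565.5 y -227.7 -155.0
w1.png
w5.png
w7.png
wrist3.png
```

View pics/fin.png

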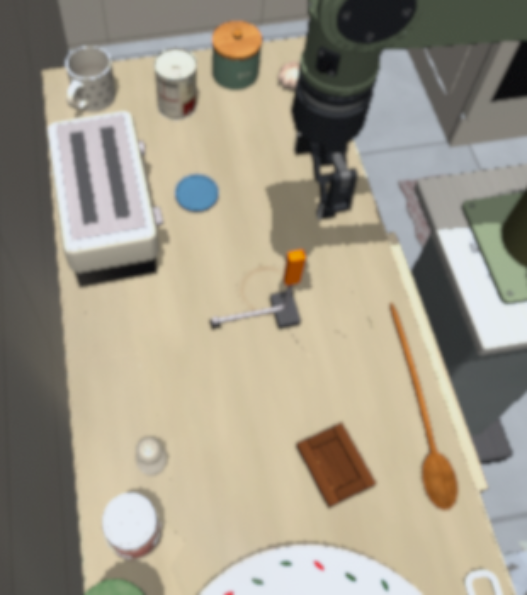

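The coaster (197,192) lies flat in the open. The rod stands upright at (288,300), and the other things are where they were. Handing in.

```bash
python3 -c "
from cell import ctrl
print(ctrl.close_job())"
```

```text
the job is handed in; nothing more can be done
None
```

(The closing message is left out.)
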